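# Draw a sample canister from a deep cooling bore with the lifting hook

### The job

One of the three deep bores of the cooling block holds the canister with a wire bail. Take the lifting hook from its sheath, catch the bail with it, draw that canister out of its bore without touching it with the gripper, and set it down upright, without tipping or dropping it, flat on the floor of the shallow square transport tray. Then unhook and slide the hook fully home in its sheath, leaving everything else standing where it is.

Things in the scene. Friction and masses are not known exactly. Their poses are not given: they have to be found in the camera images.
- canister: The canister to take out: steel cylinder 74 mm in diameter, 45 mm tall, about 250 g (a quarter more or less), with a fixed wire bail over its lid (see bail_top). Origin at the centre of its underside, z up; the bail stands in its y-z plane, so a hook passes through along its x, from either side. It stands on the floor of one bore, 3 mm to spare all round; yaw varies.
- bail_top (a point): The bail's peak, at the wire's centre (wire 5 mm thick), 78 mm above the canister's underside; axes as the canister's. Uprights at y -20 and +20 mm rise from the lid (45 mm up) to 72 mm, and the wire between them slopes up to this blunt peak at y 0: a window 35 mm wide and about 27 to 30 mm high.
- hook: The lifting hook, 120 g, upright in its sheath at the start. Origin on the shank's axis at the underside of a square steel flange (34 x 34 mm, z 0 to 6 mm), z up. Above it a square grey handle, 22 x 22 mm, sides along x and y, z 6 to 62 mm. Below it a 6 mm round shank down to z -84 mm, where the wire turns towards +x into the hook (see hook_seat).
- hook_seat (a point): Where a 5 mm bail wire's centre lies when hung: x 11, z -83.5 mm in the hook's frame; axes as the hook's. The hook's 6 mm wire dips from the shank (x 0, z -84) to x 11, z -89, rises to x 22, z -84 and ends in an upturned tip at x 22, z -78 (wire centres). Lowest point z -92, top of the tip z -75 mm. Gap between shank and tip 16 mm.
- sheath: The hook's sheath, fixed: white upright rectangular tube on a grey foot (100 x 75 x 8 mm). Origin on the table under the hook's shank axis, z up. Slot x -5.5 to 27.5 mm, y -5.5 to 5.5 mm, walls 8 mm thick, rim at z 100 mm, floor at z 8 mm. The hook (28 x 6 mm below the flange) is home when its flange rests on the rim, its x and y along the sheath's.
- sheath_mouth (a point): The point on the sheath's rim plane where the origin of the seated hook lies; axes as the sheath's.
- tray: The transport tray, fixed: grey, square, open, 108 x 108 mm outside, walls 6 mm, rim 25 mm high, floor at z 6 mm, inside 96 x 96 mm. Origin under its centre, z up. It and the sheath stand one on the left, one on the right, in either order.
- tray_floor (a point): Centre of the tray's inner floor.
- block: The cooling block, fixed: aluminium, 110 mm (x) by 310 mm (y) by 128 mm high, origin under its centre, z up. Three round vertical bores 80 mm in diameter, from the top down to a floor at z 8 mm, centred at x 0 and y -98, 0 and +98 mm.
- knob_canister: Bystander in another bore: the same canister body with a black knob (75 mm tall in all) and no bail. Origin at the centre of its underside.
- stopper: Bystander in the third bore: a grey plug 72 mm in diameter and 118 mm tall, topped by a black grip 36 mm in diameter and 32 mm high that stands 30 mm above the block's top. Origin at the centre of its underside.
- tip_rack: Bystander: black box with a rack of white tips, 85 x 120 x 66 mm, in front of the block. Origin at the centre of its underside, as for all bystanders.
- cap_a: Bystander: blue bottle cap, 40 mm in diameter, 18 mm tall.
- cap_b: Bystander: black bottle cap, 40 mm in diameter, 18 mm tall.
- jar: Bystander: clear jar with a white lid, 84 mm in diameter, 130 mm tall.
- tube_rack: Bystander: orange tube rack, 85 x 120 x 52 mm with its tubes.
- wash_bottle: Bystander: white bottle, 60 mm in diameter, 120 mm tall.
- reagent: Bystander: amber jar with a blue lid, 56 mm in diameter, 100 mm tall.

How it is judged:
By the outcome, as a careful person would: the job done as asked, in the order asked, and still so for the second after the job is handed in, with the robot touching nothing.
It also fails if it takes over 72 s, if anything falls off the work surface, if the arm or the gripper's body presses on something with over 40 N, if the wrist force passes 120 N, or if a joint passes its speed limit or range.

### The arm

A 6-joint arm with a two-finger parallel gripper is mounted at the origin on the work surface. World frame = base frame: x ahead of the robot, y to its left, z up, the work surface at z = 0. Lengths are in m, angles in rad, forces in N, time in s.
With the tool pointing down it reaches from about 0.275 to 0.725 m from the base axis. Payload 15.9 kg.
Tool frame: the origin (TCP) lies at the very end of the fingers, on their centre line; the grasp point (between the pads) lies behind it (grasp_offset is the z of the grasp point in the tool frame, in m); z points along the fingers, y is the direction in which the jaws open and shut (so a half turn about z gives the same grasp; the last joint's range is limited). The gripper opens to 85 mm and grips with 20 to 120 N. Pads are 22 mm wide; open, the fingers measure 114 mm over their backs; the gripper's body (76 mm by 85 mm) begins 54 mm behind the grasp point. The pads swing forward as they close: fully open they stand 13 mm farther back than shut.
Start: joints at [-1.237, 0.213, -0.034, 1.323, 0, 1.571], TCP at [0.164, -0.472, 0.231] pointing down, gripper open.
Joint ranges: [-2.98, 2.98], [-0.74, 1.72], [-1.14, 1.35], [-2.1, 2.04], [-1.57, 1.44], [-3.14, 3.14]. Speed limits (rad/s): [1.89, 1.89, 2.39, 2.57, 3.14, 3.14].

### API

Orientations are given as [roll, pitch, yaw] about the fixed x, y, z axes, in that order (R = Rz(yaw) Ry(pitch) Rx(roll)).
In Python, from bench import * gives the robot as it stands. The module is installed in compiled form; this text tells all that it offers.
- The arm moves only by the tool step_arm, never from a script. Its argument "deltas" is one flat list of numbers, 6 for each row, row after row: the shift along the tool's x, y, z in m, then the turn, a rotation vector about the tool's x, y, z in rad. In form: [dx, dy, dz, ax, ay, az, dx, dy, dz, ax, ay, az, ...]. A call has 1 to 10 rows; each row shifts and turns the commanded pose from where the row before left it, along the tool's axes as they then stand; what a row does not reach is not made up. A row lasts 1/8 s, in which the tool goes at most 62.5 mm and 10.7 degrees, less where a joint would pass 70% of its speed; a pose out of reach is approached as far as the arm can. A call is refused whole if a number of a shift passes 0.0625 or a number of a turn 0.188, either way. A call with a gripper value outside its range is refused whole. "grip" is the opening, from -1 (shut) to 1 (fully open), set as the call begins (left out, the last holds). The fingers move at their own pace and stop on an object; "force" is the grip in N (left out, the last holds). Time passes only in rows, so rows that do not move let the fingers close. It gives the time, the measured TCP pose, the force and the opening at its end, in the units of the state.
- read_state(): the state, without advancing time (a new reading comes with each control period).
- grab_frame(name): name is "scene" or "top" or "wrist"; returns a dict with "pixels" (400x640x3 uint8, red, green, blue), "depth" (400x640 float32, m along the optical axis (not along the pixel's ray), 0 where there is no reading), "fx", "fy", "cx", "cy" (pixels), "R" (3x3) and "t" (3): a world point X has camera coordinates R X + t. Camera axes: x right, y down, z forward; pixel columns grow to the right and rows downward; lengths in m; the calibration is good to about 2 mm. The wrist camera is an equidistant fisheye: a pixel r from the principal point sees the ray r / f radians off the axis. A picture is of the moment at which its call begins.
- sign_off(): hands the job in, once; it reports no verdict.
The state is a dict: "time_s": time; "joint_pos": joint angles; "joint_vel": joint speeds; "effort": joint torques, N m; "tool_pos": TCP position; "tool_rot": TCP orientation; "contact_force": force on the tool from outside, world axes, zero at the start; "moment": the same for the moment, N m; "gripper_width": finger opening in m.
Only numpy, scipy, OpenCV 4.12 (cv2) and the standard library are available. Lean on these libraries where they do the work, as an engineer would, in place of code of your own. Each camera call takes 0.05 s, during which the arm holds its last target.

## Working session

There is one attempt and no reset: what is moved stays moved. The work goes in short steps, Python scripts to look and compute and a tool call to move; the robot and the scene stay as the last step left them, time stands still between calls to the robot, and variables do not carry over. Pictures are saved under pics/ and viewed, and the job is handed in when it is done.

Besides the shell and the picture viewer there is one more tool, called after "Call:" by a JSON object that holds its "name" and its "arguments", one argument or row to a line. step_arm: Moves the arm, as the interface text tells. Its arguments: {"type":"object","properties":{"deltas":{"type":"array","items":{"type":"number"}},"grip":{"type":"number"},"force":{"type":"number"}},"required":["deltas"]}

```bash
mkdir -p pics; python3 - <<'E'
from bench import *
import cv2,numpy as np,pickle
s=read_state();print({k:np.round(v,4) for k,v in s.items()})
d={}
for n in("scene","top","wrist"):
    f=grab_frame(n);d[n]=f;cv2.imwrite(f"pics/{n}0.png",f["pixels"][:,:,::-1])
    print(n,f["fx"],f["cx"],f["cy"],(-f["R"].T@f["t"]).round(3),f["R"].round(3).tolist())
pickle.dump(d,open("f0.pkl","wb"))
E
```

```text
{'time_s': np.float64(0.0), 'joint_pos': array([-1.237 ,  0.2134, -0.0351,  1.3235, -0.    ,  1.5708]), 'joint_vel': array([-0.0017,  0.0005,  0.0015, -0.0006, -0.0011, -0.0001]), 'effort': array([ 5.30000e-03, -6.86148e+01,  4.87129e+01,  1.73000e-02,
        3.00000e-04, -0.00000e+00]), 'tool_pos': array([ 0.1637, -0.4721,  0.2308]), 'tool_rot': array([-3.1404,  0.    ,  0.3338]), 'contact_force': array([0.2546, 0.9283, 0.8158]), 'moment': array([-0.0208, -0.0587, -0.0166]), 'gripper_width': np.float64(0.0856)}
scene 444.4710023470885 320.61552816366145 208.4675850066834 [1.294 0.554 0.937] [[-0.59, 0.807, 0.017], [0.525, 0.4, -0.752], [-0.614, -0.434, -0.659]]
top 460.0714330511927 318.1571230058103 204.66285442533976 [ 0.348 -0.018  1.676] [[0.014, -1.0, -0.0], [-0.993, -0.014, -0.117], [0.117, 0.002, -0.993]]
wrist 309.70691628693146 320.57749076693915 203.8036340536537 [ 0.237 -0.446  0.373] [[0.327, -0.945, -0.001], [-0.902, -0.312, 0.298], [-0.282, -0.096, -0.955]]
```

View pics/scene0.png

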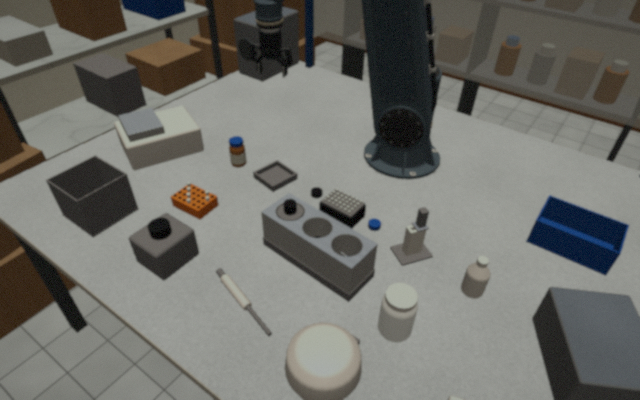

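View pics/top0.png

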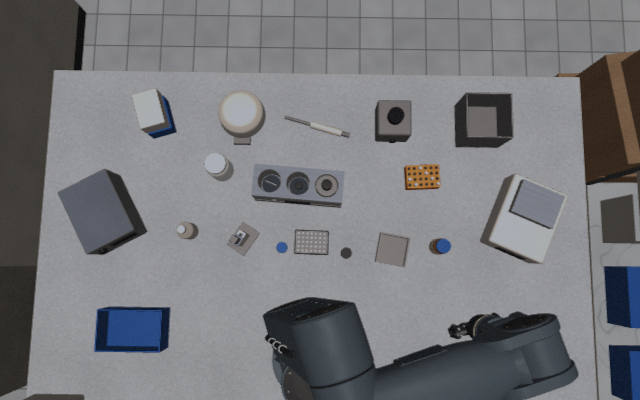

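View pics/wrist0.png

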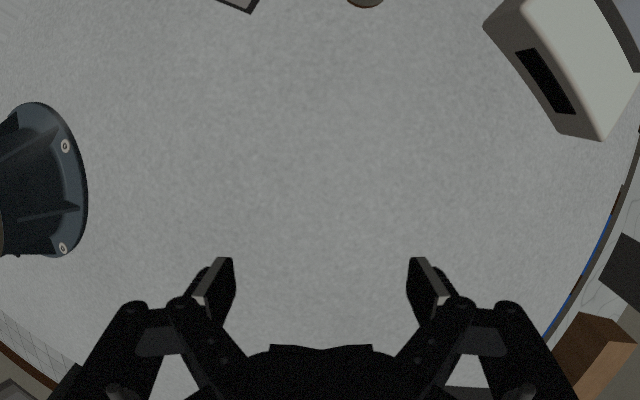

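The top view shows the block (252–345, 165–206). The left bore (270,181) looks like the bail canister, the sheath is at (242,238) and the tray at (392,249). Next I'll enlarge these areas.

```bash
python3 - <<'E'
import cv2,numpy as np
t=cv2.imread("pics/top0.png");s=cv2.imread("pics/scene0.png")
a=cv2.resize(t[155:270,215:425],None,fx=3.8,fy=3.8,interpolation=cv2.INTER_CUBIC)
cv2.imwrite("pics/topc.png",cv2.convertScaleAbs(a,alpha=1.5))
a=cv2.resize(s[150:300,240:440],None,fx=4,fy=4,interpolation=cv2.INTER_CUBIC)
cv2.imwrite("pics/scenec.png",cv2.convertScaleAbs(a,alpha=1.5))
E
```

```text
(no output)
```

View pics/topc.png

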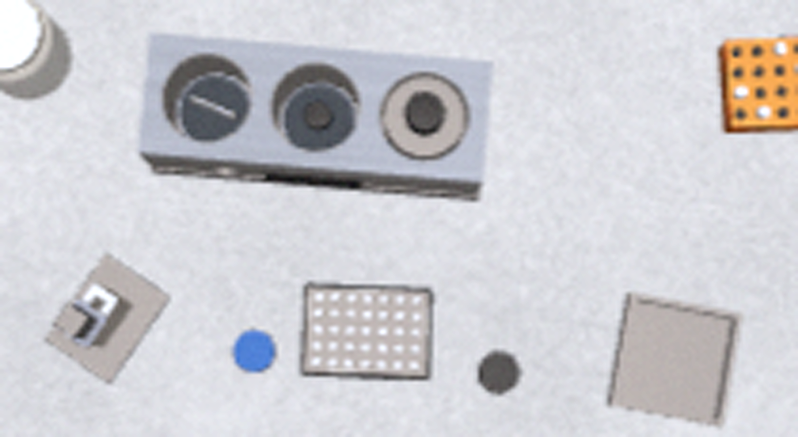

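View pics/scenec.png

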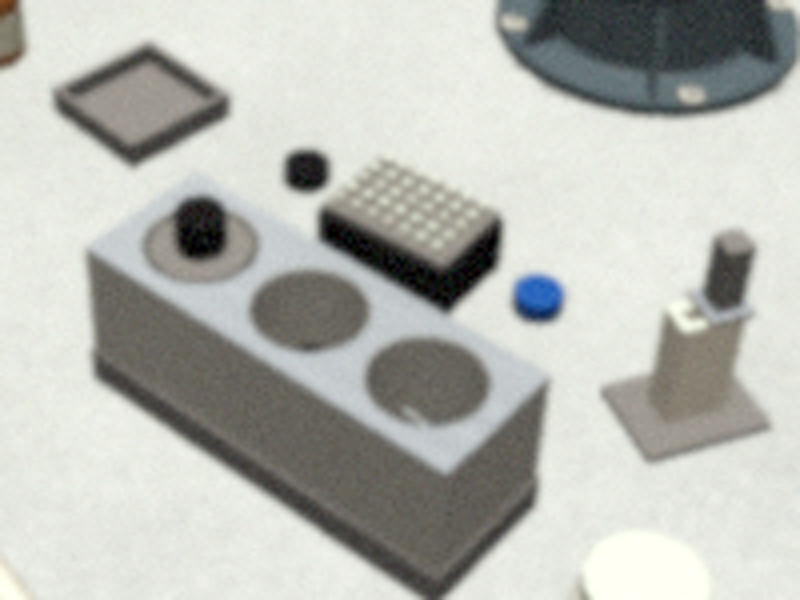

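The bail canister is in the left bore. The sheath has its +x pointing up and to the right in the crop. I'll start with coarse measurements from the top and scene views.

```bash
cat > h.py <<'E'
import numpy as np,cv2,pickle
def ray(f,u,v,fish=False):
    x=(u-f["cx"])/f["fx"];y=(v-f["cy"])/f["fy"]
    if fish:
        th=np.hypot(x,y);k=np.sin(th)/th if th>1e-9 else 1
        d=np.array([x*k,y*k,np.cos(th)])
    else: d=np.array([x,y,1.])
    return -f["R"].T@f["t"], f["R"].T@d
def onz(f,u,v,z,fish=False):
    c,d=ray(f,u,v,fish);return c+d*(z-c[2])/d[2]
def proj(f,X,fish=False):
    p=f["R"]@np.asarray(X,float)+f["t"]
    if fish:
        r=np.hypot(p[0],p[1]);th=np.arctan2(r,p[2]);q=p[:2]/r*th
    else:q=p[:2]/p[2]
    return np.array([q[0]*f["fx"]+f["cx"],q[1]*f["fy"]+f["cy"]])
E
python3 - <<'E'
from h import *
d=pickle.load(open("f0.pkl","rb"));t=d["top"];s=d["scene"]
def T(u,v,z):return onz(t,215+(u+.5)/3.8-.5,155+(v+.5)/3.8-.5,z)
def S(u,v,z):return onz(s,240+(u+.5)/4-.5,150+(v+.5)/4-.5,z)
print("foot");P=np.array([T(*c,.008) for c in[(107,253),(170,297),(110,383),(45,338)]]);print(P.round(4),P.mean(0).round(4))
P2=np.array([S(*c,.008) for c in[(600,388),(652,460),(770,427)]]);print(P2.round(4),(P2[0]/2+P2[2]/2).round(4))
print("bail",T(190,97,.083).round(4),T(236,115,.083).round(4))
print("block top",np.array([T(*c,.128) for c in[(150,34),(493,62),(479,183),(140,153)]]).round(4))
P=np.array([S(*c,.128) for c in[(90,247),(450,472),(549,380),(198,176)]]);print(P.round(4),P.mean(0))
print("tray",np.array([T(*c,.025) for c in[(629,293),(741,315),(721,426),(609,403)]]).round(4))
P=np.array([S(*c,.025) for c in[(55,92),(149,43),(230,98),(133,152)]]);print(P.round(4),P.mean(0))
for c in[(214,106),(206,97)]:print(T(*c,.053))
E
```

```text
foot
[[0.4799 0.2578 0.008 ]
 [0.4387 0.1963 0.008 ]
 [0.3564 0.2509 0.008 ]
 [0.3981 0.3141 0.008 ]] [0.4183 0.2548 0.008 ]
[[0.4429 0.2002 0.008 ]
 [0.4818 0.2635 0.008 ]
 [0.4034 0.3158 0.008 ]] [0.4232 0.258  0.008 ]
bail [0.6194 0.1735 0.083 ] [0.6032 0.1306 0.083 ]
block top [[ 0.6687  0.2057  0.128 ]
 [ 0.6473 -0.1035  0.128 ]
 [ 0.5375 -0.0918  0.128 ]
 [ 0.5604  0.2114  0.128 ]]
[[ 0.647  -0.0991  0.128 ]
 [ 0.6686  0.2084  0.128 ]
 [ 0.5663  0.2165  0.128 ]
 [ 0.543  -0.0889  0.128 ]] [0.60622108 0.05923859 0.128     ]
tray [[ 0.4475 -0.2391  0.025 ]
 [ 0.4282 -0.3446  0.025 ]
 [ 0.3242 -0.3249  0.025 ]
 [ 0.3441 -0.2201  0.025 ]]
[[ 0.4338 -0.339   0.025 ]
 [ 0.3299 -0.3225  0.025 ]
 [ 0.3497 -0.2153  0.025 ]
 [ 0.4557 -0.2326  0.025 ]] [ 0.39228018 -0.2773534   0.025     ]
[0.6162414 0.1543343 0.053    ]
[0.62470808 0.1620787  0.053     ]
```

Call:
{"name": "step_arm", "arguments": {
  "deltas": [0.0345,-0.0274,-0.005,0,0,0,0.0345,-0.0274,-0.005,0,0,0,0.0345,-0.0274,-0.005,0,0,0,0.0345,-0.0274,-0.005,0,0,0,0.0345,-0.0274,-0.005,0,0,0,0.0345,-0.0274,-0.005,0,0,0,0.0345,-0.0274,-0.005,0,0,0,0.0345,-0.0274,-0.005,0,0,0,0.0345,-0.0274,-0.005,0,0,0,0.0345,-0.0274,-0.005,0,0,0],
  "grip": 1
}}

```text
time_s: 1.4
tool_pos: [0.4005, -0.0991, 0.2814]
tool_rot: [3.142, 0.0, 0.334]
contact_force: [0.1, -1.6, -0.1]
gripper_width: 0.0854
```

Call:
{"name": "step_arm", "arguments": {
  "deltas": [0.0107,-0.0485,0,0,0,0,0.0107,-0.0485,0,0,0,0,0.0107,-0.0485,0,0,0,0,0.0107,-0.0485,0,0,0,0,0.0107,-0.0485,0,0,0,0,0.0107,-0.0485,0,0,0,0,0,0,0,0,0,-0.161,0,0,0,0,0,-0.161,0,0,0,0,0,-0.161,0,0,0,0,0,-0.161]
}}

```text
time_s: 2.65
tool_pos: [0.3788, 0.1597, 0.2816]
tool_rot: [-3.116, -0.019, 1.024]
contact_force: [-0.7, -0.1, -0.5]
gripper_width: 0.0856
```

```bash
python3 - <<'E'
from bench import *
import bench
from h import *
print([n for n in dir(bench) if n[0]!='_'], globals().get("grasp_offset"))
s=read_state();print({k:np.round(s[k],4) for k in("time_s","joint_pos","tool_pos","tool_rot")})
f=grab_frame("wrist");pickle.dump((f,s),open("w1.pkl","wb"));cv2.imwrite("pics/w1.png",f["pixels"][:,:,::-1])
E
```

```text
['MotionError', 'grab_frame', 'grasp_offset', 'read_state', 'sign_off'] -0.0187
{'time_s': np.float64(2.65), 'joint_pos': array([ 0.3745,  0.0264, -0.1222,  1.423 ,  0.0321,  2.4919]), 'tool_pos': array([0.3788, 0.1597, 0.2816]), 'tool_rot': array([-3.1156, -0.0188,  1.0239])}
```

View pics/w1.png

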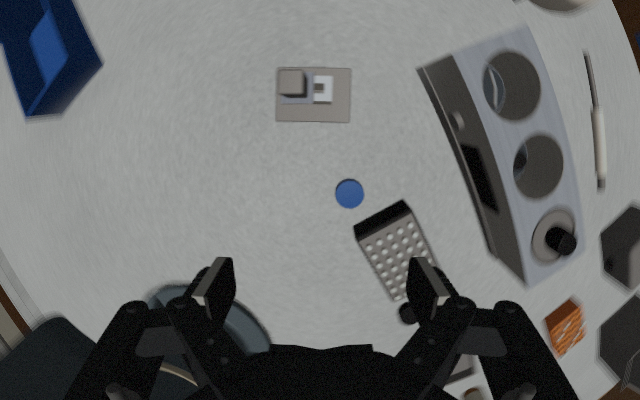

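The wrist view shows the sheath foot (276–350, 67–122), with the handle top at (292,82) and the open slot at (322,88). I'll let the arm settle and then move closer.

Call:
{"name": "step_arm", "arguments": {
  "deltas": [0,0,0,0,0,0,0,0,0,0,0,0]
}}

```text
time_s: 2.95
tool_pos: [0.3785, 0.16, 0.2817]
tool_rot: [-3.116, -0.019, 1.017]
contact_force: [0.3, 0.3, -0.4]
gripper_width: 0.0852
```

```bash
cat >> h.py <<'E'
from scipy.spatial.transform import Rotation as Ro
def delta(s,xyz,psi):
    Rc=Ro.from_euler("xyz",s["tool_rot"]);Rt=Ro.from_euler("xyz",[np.pi,0,psi])
    return (Rc.inv().apply(np.array(xyz)-s["tool_pos"])).round(4),(Rc.inv()*Rt).as_rotvec().round(4)
E
python3 - <<'E'
from bench import *
from h import *
s=read_state();print(delta(s,[.365,.196,.26],.977))
E
```

```text
(array([ 0.0231, -0.0298,  0.0229]), array([-0.0261, -0.0181,  0.0402]))
```

Call:
{"name": "step_arm", "arguments": {
  "deltas": [0,0,0,-0.026,-0.018,0.04,0.012,-0.015,0.011,0,0,0,0.012,-0.015,0.011,0,0,0,0,0,0,0,0,0]
}}

```text
time_s: 3.45
tool_pos: [0.3662, 0.1973, 0.2591]
tool_rot: [-3.141, 0.001, 0.981]
contact_force: [0.3, -0.5, 0.4]
gripper_width: 0.0847
```

```bash
python3 - <<'E'
from bench import *
from h import *
f=grab_frame("wrist");s=read_state();pickle.dump((f,s),open("w2.pkl","wb"))
print({k:np.round(s[k],4) for k in("time_s","tool_pos","tool_rot")})
p=f["pixels"][:,:,::-1]
cv2.imwrite("pics/w2.png",cv2.resize(p[60:220,220:420],None,fx=4,fy=4,interpolation=cv2.INTER_CUBIC)[:600])
E
```

```text
{'time_s': np.float64(3.5), 'tool_pos': array([0.3666, 0.1968, 0.2597]), 'tool_rot': array([-3.1415e+00,  4.0000e-04,  9.8070e-01])}
```

View pics/w2.png

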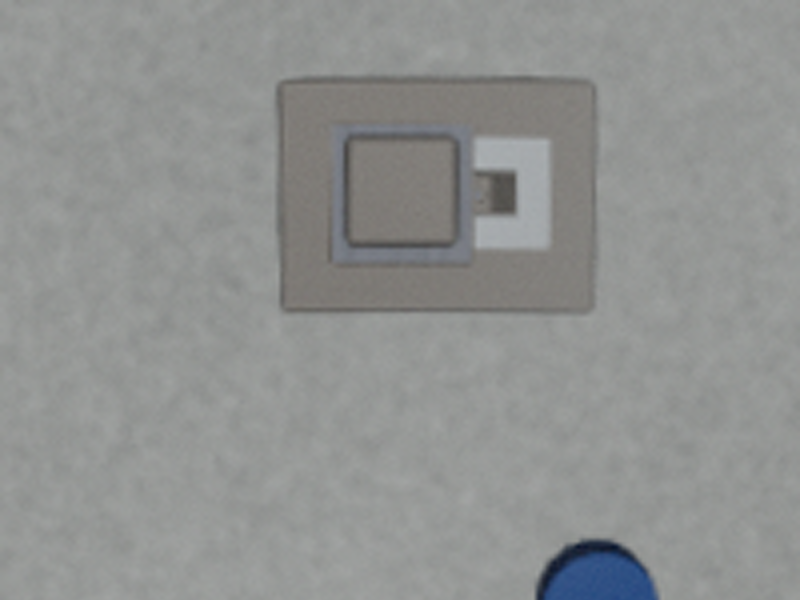

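The crop shows the handle top as a square (347–459, 136–245). The flange is around it at (331–473, 125–264), the slot is on the right, and the foot spans (280–595, 78–312).

```bash
python3 - <<'E'
from h import *
f,s=pickle.load(open("w2.pkl","rb"))
W=lambda u,v,z:onz(f,220+(u+.5)/4-.5,60+(v+.5)/4-.5,z,True)
for n,cs,z in[("handle",[(347,136),(459,136),(459,245),(347,245)],.162),("flange",[(331,125),(473,125),(473,264),(331,264)],.106),("foot",[(280,78),(595,80),(595,312),(282,311)],.008),("rim right",[(551,136),(551,249)],.1)]:
    P=np.array([W(*c,z) for c in cs]);e=P[1]-P[0]
    print(n,P.mean(0).round(4),np.degrees(np.arctan2(e[1],e[0])).round(2),np.linalg.norm(e).round(4))
    if len(P)==4:
        e=P[2]-P[3];print(np.degrees(np.arctan2(e[1],e[0])).round(2))
E
```

```text
handle [0.4109 0.2636 0.162 ] -33.88 0.0212
-33.87
flange [0.4104 0.2634 0.106 ] -33.89 0.0332
-33.87
foot [0.4202 0.2579 0.008 ] -33.82 0.0983
-33.81
rim right [0.4406 0.2442 0.1   ] -123.21 0.0276
```

```bash
python3 - <<'E'
from bench import *
from h import *
s=read_state();print(delta(s,[.411,.2638,.116],.980))
E
```

```text
(array([ 0.0804, -0.0004,  0.1436]), array([-0.0001,  0.0004,  0.0007]))
```

Call:
{"name": "step_arm", "arguments": {
  "deltas": [0.0268,0,0,0,0,0,0.0268,0,0,0,0,0,0.0268,0,0,0,0,0,0,0,0.02,0,0,0,0,0,0.025,0,0,0,0,0,0.025,0,0,0]
}}

```text
time_s: 4.25
tool_pos: [0.4121, 0.2631, 0.1895]
tool_rot: [3.141, -0.001, 0.979]
contact_force: [-0.3, 0.9, 0.3]
gripper_width: 0.0856
```

```bash
python3 - <<'E'
from bench import *
from h import *
s=read_state();print(delta(s,[.411,.2638,.116],.980))
f=grab_frame("wrist");cv2.imwrite("pics/w3.png",f["pixels"][:,:,::-1])
E
```

```text
(array([-0.0001, -0.0014,  0.0735]), array([ 0.0005, -0.0007, -0.0006]))
```

View pics/w3.png

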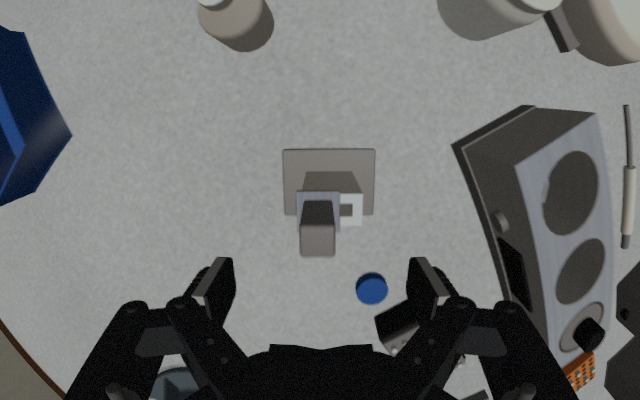

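The handle (300–336, 200–256) sits between the fingers at 235 and 408. Next I'll descend and grip.

Call:
{"name": "step_arm", "arguments": {
  "deltas": [0,-0.001,0.025,0,0,0,0,0,0.025,0,0,0,0,0,0.0235,0,0,0,0,0,0,0,0,0]
}}

```text
time_s: 4.8
tool_pos: [0.4103, 0.2633, 0.1159]
tool_rot: [-3.141, 0.002, 0.98]
contact_force: [-0.2, -0.7, -0.2]
gripper_width: 0.0853
```

Call:
{"name": "step_arm", "arguments": {
  "deltas": [0,0,0,0,0,0,0,0,0,0,0,0,0,0,0,0,0,0,0,0,0,0,0,0,0,0,0,0,0,0,0,0,0,0,0,0],
  "grip": -1,
  "force": 60
}}

```text
time_s: 5.55
tool_pos: [0.4109, 0.2644, 0.1168]
tool_rot: [3.141, -0.001, 0.981]
contact_force: [-1.2, -1.2, 6.2]
gripper_width: 0.0215
```

Call:
{"name": "step_arm", "arguments": {
  "deltas": [0,0,-0.01,0,0,0,0,0,-0.02,0,0,0,0,0,-0.02,0,0,0,0,0,-0.02,0,0,0,0,0,-0.02,0,0,0,0,0,-0.02,0,0,0,0,0,-0.025,0,0,0,0,0,-0.025,0,0,0]
}}

```text
time_s: 6.55
tool_pos: [0.4104, 0.2641, 0.2776]
tool_rot: [3.141, -0.0, 0.981]
contact_force: [-0.1, -0.1, -1.3]
gripper_width: 0.0216
```

```bash
python3 - <<'E'
from bench import *
from h import *
f=grab_frame("wrist");s=read_state();pickle.dump((f,s),open("w4.pkl","wb"))
print({k:np.round(s[k],4) for k in("time_s","tool_pos","tool_rot","gripper_width")})
cv2.imwrite("pics/w4.png",f["pixels"][:,:,::-1])
p=f["pixels"][:,:,::-1]
cv2.imwrite("pics/w4c.png",cv2.resize(p[150:350,220:420],None,fx=3,fy=3,interpolation=cv2.INTER_CUBIC))
E
```

```text
{'time_s': np.float64(6.6), 'tool_pos': array([0.4111, 0.2645, 0.2806]), 'tool_rot': array([ 3.1401, -0.0036,  0.9812]), 'gripper_width': np.float64(0.0212)}
```

View pics/w4.png

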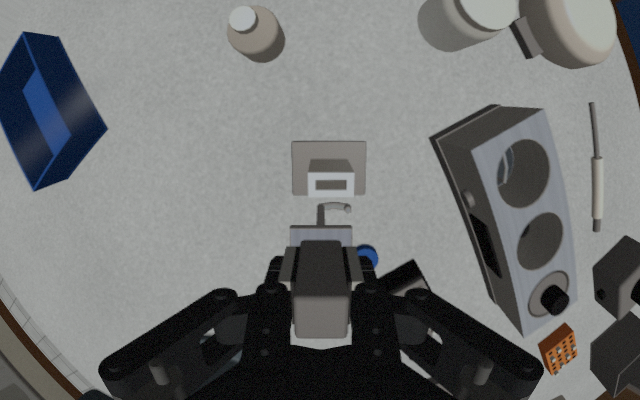

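View pics/w4c.png

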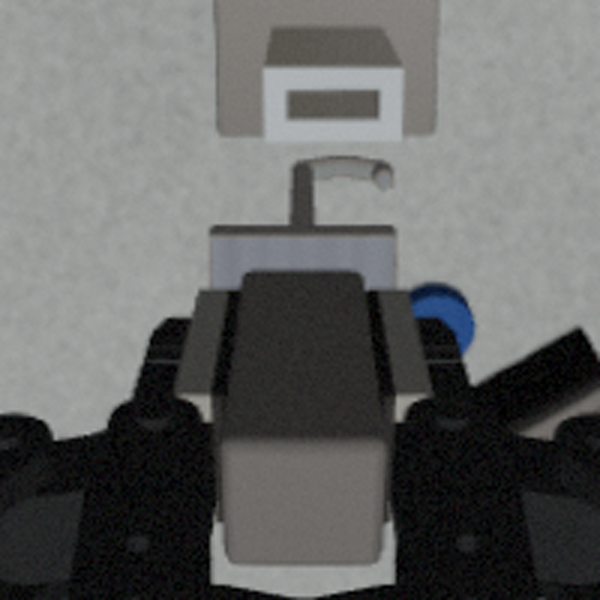

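The wrist view shows the hook hanging below the flange at (320,215), with its tip pointing right. The bail shows in the bore at (510,165). I'll move so the camera is over the left bore.

```bash
python3 - <<'E'
from bench import *
from h import *
s=read_state();print(delta(s,[.582,.077,.30],1.21))
E
```

```text
(array([-0.0608,  0.2463, -0.0192]), array([ 0.0019, -0.0034, -0.2288]))
```

Call:
{"name": "step_arm", "arguments": {
  "deltas": [-0.0076,0.0308,-0.0024,0,0,0,-0.0076,0.0308,-0.0024,0,0,0,-0.0076,0.0308,-0.0024,0,0,0,-0.0076,0.0308,-0.0024,0,0,0,-0.0076,0.0308,-0.0024,0,0,0,-0.0076,0.0308,-0.0024,0,0,0,-0.0076,0.0308,-0.0024,0,0,0,-0.0076,0.0308,-0.0024,0,0,0,0,0,0,0,0,-0.115,0,0,0,0,0,-0.115]
}}

```text
time_s: 7.85
tool_pos: [0.5817, 0.0762, 0.2955]
tool_rot: [-3.141, 0.0, 1.214]
contact_force: [-0.4, 0.9, -1.6]
gripper_width: 0.0211
```

Call:
{"name": "step_arm", "arguments": {
  "deltas": [0,0,0,0,0,0,0,0,0,0,0,0]
}}

```text
time_s: 8.1
tool_pos: [0.5815, 0.0767, 0.2956]
tool_rot: [3.141, -0.0, 1.209]
contact_force: [1.0, 0.4, -1.2]
gripper_width: 0.0218
```

```bash
python3 - <<'E'
from bench import *
from h import *
f=grab_frame("wrist");s=read_state();pickle.dump((f,s),open("w5.pkl","wb"))
print({k:np.round(s[k],4) for k in("time_s","tool_pos","tool_rot","gripper_width")})
cv2.imwrite("pics/w5.png",f["pixels"][:,:,::-1])
p=f["pixels"][:,:,::-1]
cv2.imwrite("pics/w5c.png",cv2.convertScaleAbs(cv2.resize(p[40:190,220:420],None,fx=4,fy=4,interpolation=cv2.INTER_CUBIC),alpha=1.5))
E
```

```text
{'time_s': np.float64(8.15), 'tool_pos': array([0.5815, 0.0767, 0.2956]), 'tool_rot': array([ 3.1414e+00, -2.0000e-04,  1.2092e+00]), 'gripper_width': np.float64(0.0212)}
```

View pics/w5.png

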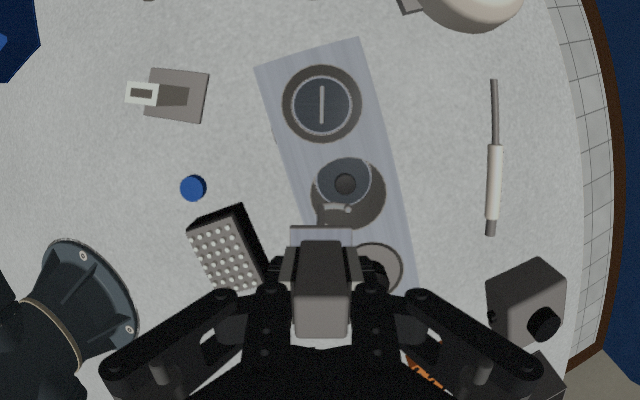

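View pics/w5c.png

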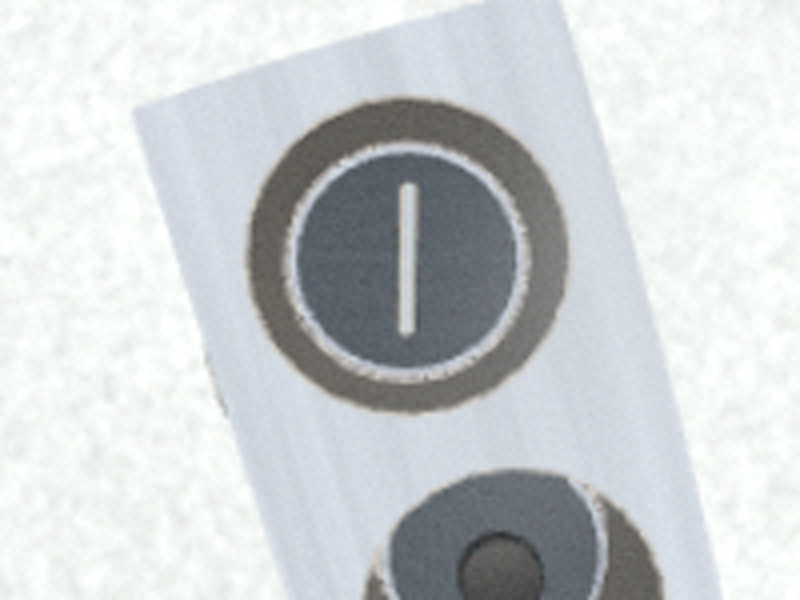

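The crop shows the bail as a near-vertical line from (408,183) to (407,335). The bore circle spans (247–569, 97–413) and the canister rim (284–530, 141–382).

```bash
python3 - <<'E'
from h import *
f,s=pickle.load(open("w5.pkl","rb"))
W=lambda u,v,z:onz(f,220+(u+.5)/4-.5,40+(v+.5)/4-.5,z,True)
a,b=W(408,184,.082),W(407,334,.082);e=a-b
print("bail",a.round(4),b.round(4),((a+b)/2).round(4),np.degrees(np.arctan2(e[1],e[0])),np.linalg.norm(e))
C=np.array([W(247,255,.128),W(569,255,.128),W(408,97,.128),W(408,413,.128)]);print("bore",C.round(4),(C[:2].mean(0)).round(4),C[2:].mean(0).round(4))
C=np.array([W(284,261,.053),W(530,261,.053),W(407,141,.053),W(407,382,.053)]);print("can",C[:2].mean(0).round(4),C[2:].mean(0).round(4),np.linalg.norm(C[0]-C[1]))
# hook tip
print("cam",(-f["R"].T@f["t"]).round(4))
psi=s["tool_rot"][2];hx=np.array([np.sin(psi),-np.cos(psi),0]);o=s["tool_pos"]-[0,0,.0166]
for x,z in[(0,-.084),(.022,-.075),(.011,-.089)]: print(proj(f,o+hx*x+[0,0,z],True).round(1))
p=f["pixels"][:,:,::-1]
cv2.imwrite("pics/w5d.png",cv2.convertScaleAbs(cv2.resize(p[150:260,260:400],None,fx=5,fy=5,interpolation=cv2.INTER_CUBIC),alpha=1.5))
E
```

```text
bail [0.6209 0.1751 0.082 ] [0.6053 0.1348 0.082 ] [0.6131 0.1549 0.082 ] 68.84126555580798 0.0431232959985428
bore [[0.5762 0.1696 0.128 ]
 [0.6506 0.1415 0.128 ]
 [0.6273 0.1923 0.128 ]
 [0.5991 0.118  0.128 ]] [0.6134 0.1556 0.128 ] [0.6132 0.1551 0.128 ]
can [0.6132 0.1552 0.053 ] [0.613  0.1548 0.053 ] 0.07532257614244973
cam [0.6098 0.149  0.4376]
[319.7 206.1]
[347.2 209.5]
[332.8 204.3]
```

View pics/w5d.png

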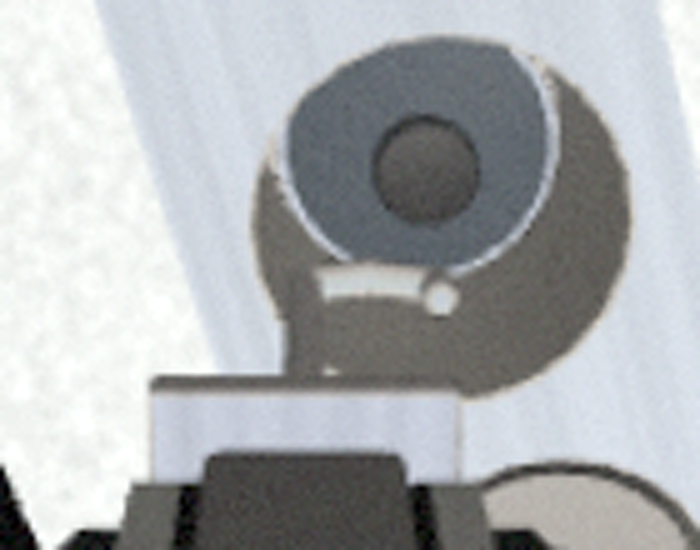

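```bash
python3 - <<'E'
from bench import *
from h import *
s=read_state();print(delta(s,[.5828,.1667,.25],1.2015))
E
```

```text
(array([ 0.0846, -0.0306,  0.0456]), array([ 0.0002, -0.0002,  0.0077]))
```

Call:
{"name": "step_arm", "arguments": {
  "deltas": [0,0,0,0,0,0.0077,0.017,-0.0061,0,0,0,0,0.017,-0.0061,0,0,0,0,0.017,-0.0061,0,0,0,0,0.017,-0.0061,0,0,0,0,0.0166,-0.0062,0,0,0,0,0,0,0.02,0,0,0,0,0,0.025,0,0,0,0,0,0,0,0,0]
}}

```text
time_s: 9.28
tool_pos: [0.5825, 0.167, 0.249]
tool_rot: [-3.139, 0.002, 1.204]
contact_force: [-0.3, -0.0, -0.3]
gripper_width: 0.0213
```

```bash
cat > look.py <<'E'
import sys
from bench import *
from h import *
n=sys.argv[1];x0,x1,y0,y1=map(int,sys.argv[2:6]);k=min(800/(x1-x0),600/(y1-y0))
f=grab_frame("wrist");s=read_state();pickle.dump((f,s),open(n+".pkl","wb"))
print({q:np.round(s[q],4) for q in("time_s","tool_pos","tool_rot","gripper_width","contact_force")},"k",round(k,3))
p=f["pixels"][:,:,::-1]
cv2.imwrite(f"pics/{n}.png",cv2.convertScaleAbs(cv2.resize(p[y0:y1,x0:x1],None,fx=k,fy=k,interpolation=cv2.INTER_CUBIC),alpha=1.6))
psi=s["tool_rot"][2];R=Ro.from_euler("xyz",s["tool_rot"]).as_matrix();hx=R[:,1];hz=-R[:,2];o=s["tool_pos"]-.0166*hz
for m,x,z in[("shank",0,-.084),("tip",.022,-.075)]: print(m,((proj(f,o+hx*x+hz*z,True)-[x0,y0])*k).round(0))
B=np.array([.6131,.155,.086]);rel=B-o;print("bail in hook x,y(toolx),z:",(rel@hx).round(4),(rel@R[:,0]).round(4),(rel@hz).round(4))
E
python3 look.py w6 220 420 100 250
```

```text
{'time_s': np.float64(9.325), 'tool_pos': array([0.583 , 0.167 , 0.2505]), 'tool_rot': array([-3.1408e+00,  5.0000e-04,  1.2037e+00]), 'gripper_width': np.float64(0.0212), 'contact_force': array([ 0.2703, -0.4978, -0.9839])} k 4.0
shank [402. 425.]
tip [513. 439.]
bail in hook x,y(toolx),z: 0.0325 -0.0003 -0.1478
```

View pics/w6.png

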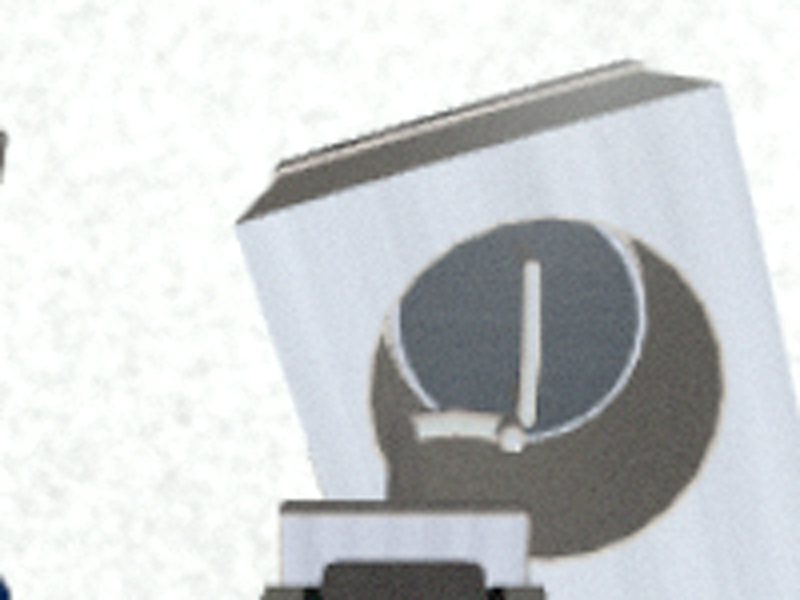

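The hook tip is at (513,438), as predicted, and the bail runs (531,262)–(527,425). I'll lower to just above bail height and check again.

Call:
{"name": "step_arm", "arguments": {
  "deltas": [0,0,0.015,0,0,0,0,0,0.015,0,0,0,0,0,0.015,0,0,0,0,0,0,0,0,0]
}}

```text
time_s: 9.82
tool_pos: [0.5831, 0.1666, 0.205]
tool_rot: [-3.141, 0.001, 1.203]
contact_force: [-0.6, 0.6, -0.8]
gripper_width: 0.021
```

```bash
cat >> look.py <<'E'
for yy in(-.02,.02): print("bail end",((proj(f,np.array([.6131,.155,.082])+yy*np.array([np.cos(1.2015),np.sin(1.2015),0])*1.1,True)-[x0,y0])*k).round(0))
E
python3 look.py w7 240 400 130 250
```

```text
{'time_s': np.float64(9.875), 'tool_pos': array([0.5834, 0.1667, 0.2057]), 'tool_rot': array([-3.1416, -0.    ,  1.2035]), 'gripper_width': np.float64(0.0211), 'contact_force': array([ 0.2591,  0.0473, -1.7418])} k 5.0
shank [400. 381.]
tip [538. 398.]
bail in hook x,y(toolx),z: 0.0319 -0.0002 -0.1031
bail end [574. 457.]
bail end [583. 222.]
```

View pics/w7.png

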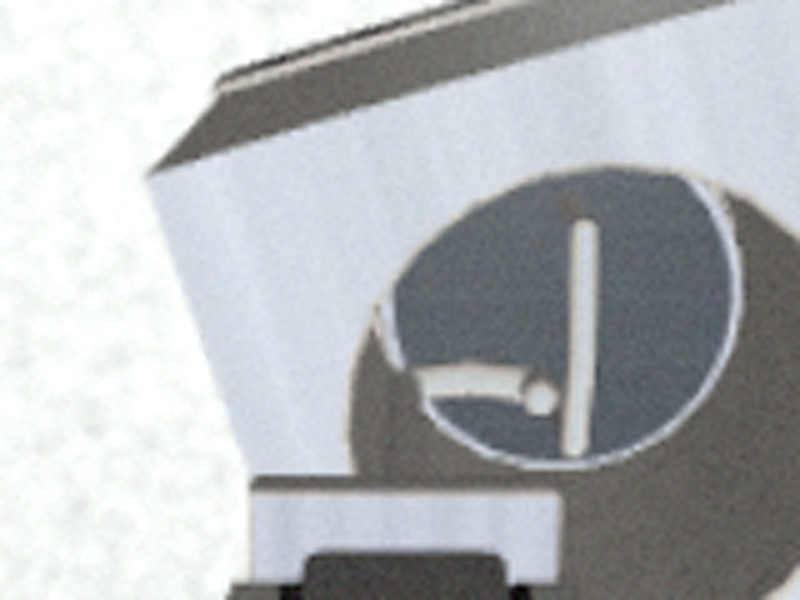

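The bail runs (583,222)–(574,457), as predicted, and the tip clears it on the left at (540,398). Next I'll descend to window height.

Call:
{"name": "step_arm", "arguments": {
  "deltas": [0,0,0.01,0,0,0,0,0,0.01,0,0,0,0,0,0.01,0,0,0,0,0,0.007,0,0,0,0,0,0,0,0,0]
}}

```text
time_s: 10.5
tool_pos: [0.5831, 0.1665, 0.1678]
tool_rot: [-3.141, 0.0, 1.203]
contact_force: [-0.2, 0.3, -1.4]
gripper_width: 0.0213
```

```bash
python3 look.py w8 240 400 130 250
```

```text
{'time_s': np.float64(10.55), 'tool_pos': array([0.5833, 0.1666, 0.1684]), 'tool_rot': array([-3.1415, -0.    ,  1.2035]), 'gripper_width': np.float64(0.0214), 'contact_force': array([ 0.1902,  0.6892, -1.4779])} k 5.0
shank [400. 380.]
tip [538. 397.]
bail in hook x,y(toolx),z: 0.032 -0.0001 -0.0657
bail end [598. 538.]
bail end [610. 272.]
```

View pics/w8.png

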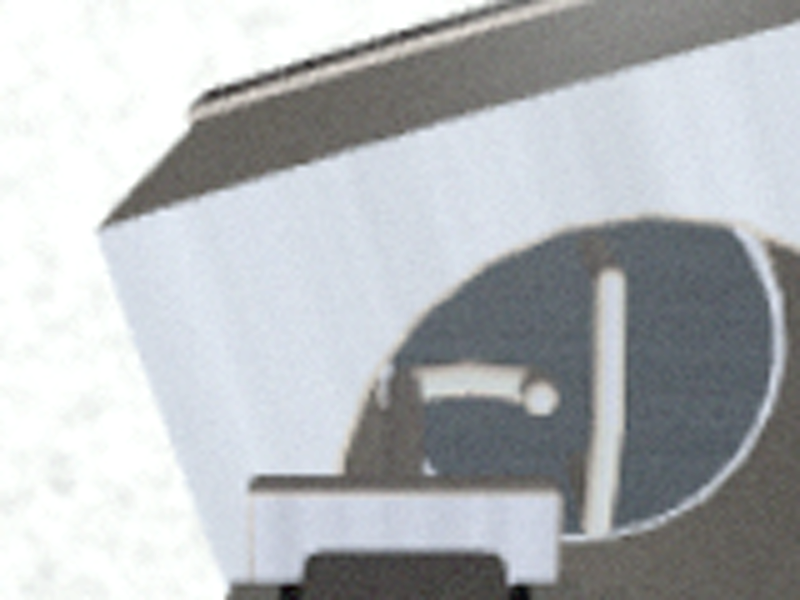

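Everything lines up. Now I'll move along hook +x (tool +y) by 21 mm and look again.

Call:
{"name": "step_arm", "arguments": {
  "deltas": [0,0.005,0,0,0,0,0,0.005,0,0,0,0,0,0.005,0,0,0,0,0,0.006,0,0,0,0,0,0,0,0,0,0]
}}

```text
time_s: 11.18
tool_pos: [0.6034, 0.1588, 0.1683]
tool_rot: [3.142, -0.0, 1.203]
contact_force: [-0.1, -0.4, -1.9]
gripper_width: 0.0214
```

```bash
python3 look.py w9 240 400 130 250
```

```text
{'time_s': np.float64(11.225), 'tool_pos': array([0.6032, 0.159 , 0.1683]), 'tool_rot': array([-3.1415e+00, -1.0000e-04,  1.2033e+00]), 'gripper_width': np.float64(0.0214), 'contact_force': array([-0.3779,  0.2746, -0.9254])} k 5.0
shank [396. 380.]
tip [534. 397.]
bail in hook x,y(toolx),z: 0.0107 -0.0002 -0.0657
bail end [463. 539.]
bail end [467. 272.]
```

View pics/w9.png

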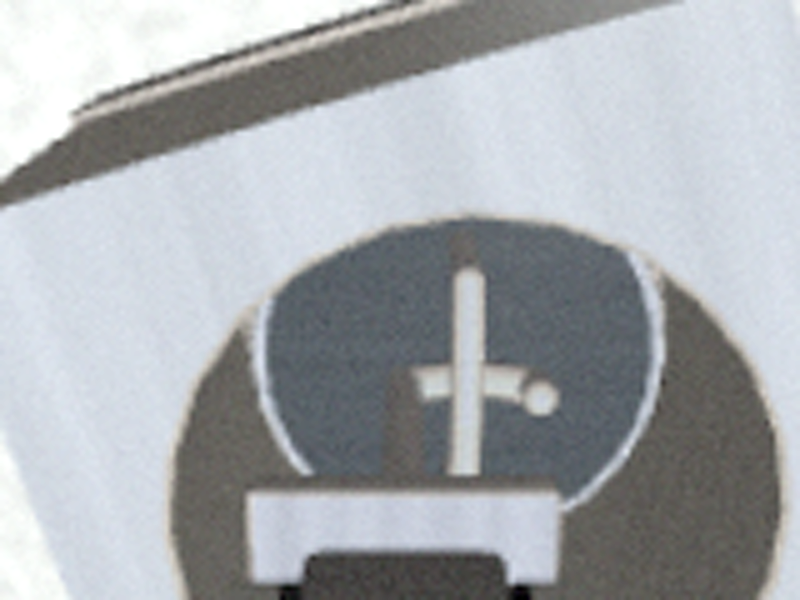

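The hook passes under the bail, which crosses it between the shank (405) and the tip (540). I'll raise gently now.

Call:
{"name": "step_arm", "arguments": {
  "deltas": [0,0,-0.006,0,0,0,0,0,-0.006,0,0,0,0,0,-0.004,0,0,0,0,0,-0.002,0,0,0,0,0,-0.002,0,0,0,0,0,-0.002,0,0,0,0,0,-0.002,0,0,0,0,0,-0.002,0,0,0,0,0,0,0,0,0]
}}

```text
time_s: 12.35
tool_pos: [0.6031, 0.1591, 0.1946]
tool_rot: [3.141, -0.0, 1.204]
contact_force: [-0.0, 0.4, -3.6]
gripper_width: 0.0211
```

```bash
python3 look.py w10 240 400 130 250
```

```text
{'time_s': np.float64(12.4), 'tool_pos': array([0.6031, 0.1591, 0.1945]), 'tool_rot': array([ 3.1414e+00, -2.0000e-04,  1.2035e+00]), 'gripper_width': np.float64(0.0214), 'contact_force': array([-0.7966, -1.332 , -4.821 ])} k 5.0
shank [398. 381.]
tip [536. 398.]
bail in hook x,y(toolx),z: 0.0108 -0.0002 -0.0919
bail end [459. 480.]
bail end [463. 236.]
```

View pics/w10.png

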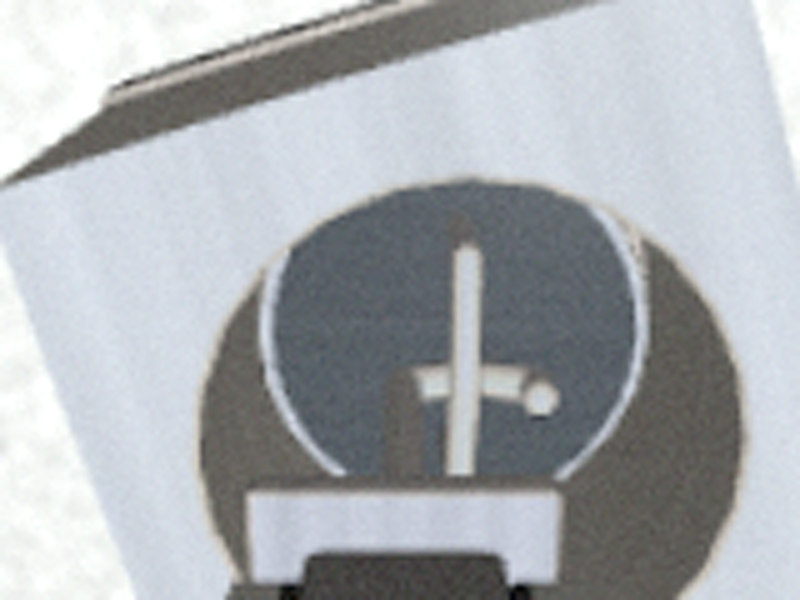

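The bail is seated, and a load of about 2.5 N came on as expected. I'll draw it straight up.

Call:
{"name": "step_arm", "arguments": {
  "deltas": [0,0,-0.004,0,0,0,0,0,-0.008,0,0,0,0,0,-0.01,0,0,0,0,0,-0.01,0,0,0,0,0,-0.01,0,0,0,0,0,-0.01,0,0,0,0,0,-0.01,0,0,0,0,0,-0.01,0,0,0,0,0,-0.01,0,0,0,0,0,-0.01,0,0,0]
}}

```text
time_s: 13.65
tool_pos: [0.603, 0.1591, 0.2871]
tool_rot: [3.141, -0.0, 1.204]
contact_force: [-0.3, 0.5, -3.8]
gripper_width: 0.0217
```

Call:
{"name": "step_arm", "arguments": {
  "deltas": [0,0,-0.01,0,0,0,0,0,-0.01,0,0,0,0,0,-0.01,0,0,0,0,0,-0.01,0,0,0,0,0,-0.007,0,0,0,0,0,-0.003,0,0,0,0,0,0,0,0,0,0,0,0,0,0,0]
}}

```text
time_s: 14.65
tool_pos: [0.6029, 0.159, 0.3361]
tool_rot: [-3.141, 0.0, 1.204]
contact_force: [-0.4, 0.8, -3.8]
gripper_width: 0.0216
```

```bash
python3 look.py w11 160 480 100 340
python3 - <<'E'
from bench import *
from h import *
f=grab_frame("scene");cv2.imwrite("pics/s11.png",cv2.resize(f["pixels"][120:320,240:480,::-1],None,fx=3,fy=3,interpolation=cv2.INTER_CUBIC))
E
```

```text
{'time_s': np.float64(14.7), 'tool_pos': array([0.6029, 0.159 , 0.3361]), 'tool_rot': array([-3.1413e+00,  2.0000e-04,  1.2035e+00]), 'gripper_width': np.float64(0.0215), 'contact_force': array([ 0.6659,  0.6698, -3.939 ])} k 2.5
shank [399. 265.]
tip [468. 274.]
bail in hook x,y(toolx),z: 0.011 -0.0001 -0.2335
bail end [421. 216.]
bail end [422. 134.]
```

View pics/w11.png

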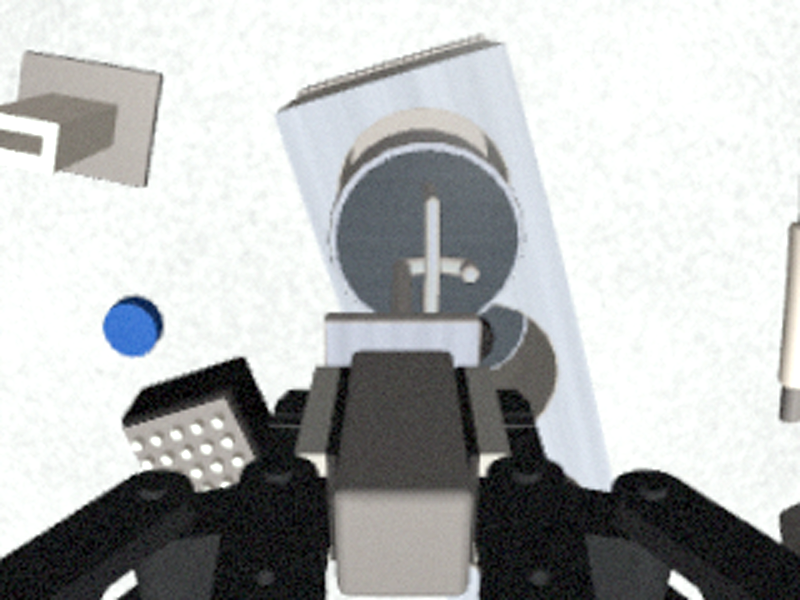

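View pics/s11.png

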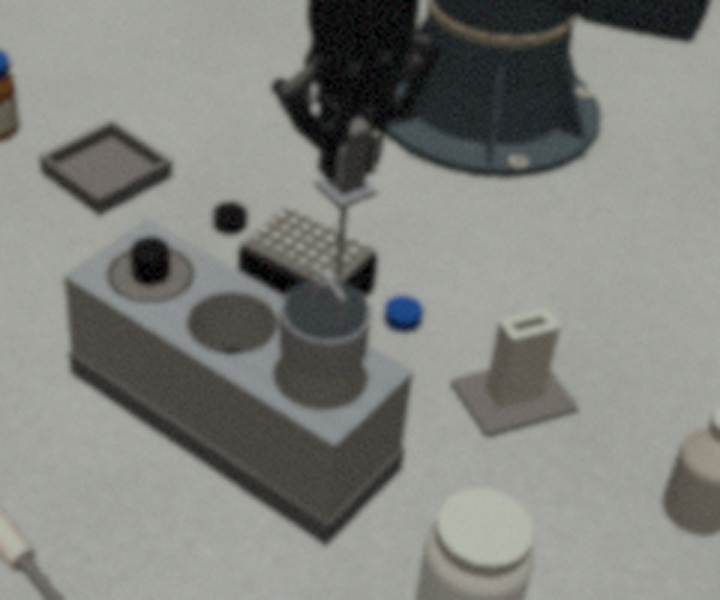

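The canister hangs level about 30 mm above the block: the scene crop shows it at (325,345), and the empty sheath is at (525,370). I'll carry it toward the tray, going around the stopper.

Call:
{"name": "step_arm", "arguments": {
  "deltas": [-0.006,-0.0056,0,0,0,0,-0.012,-0.0112,0,0,0,0,-0.02,-0.0187,0,0,0,0,-0.022,-0.0206,0,0,0,0,-0.02,-0.0187,0,0,0,0,-0.012,-0.0112,0,0,0,0,-0.0075,-0.0076,0,0,0,0,-0.01,0.0011,0,0,0,0,-0.018,0.0019,0,0,0,0,-0.025,0.0027,0,0,0,0]
}}

```text
time_s: 16.0
tool_pos: [0.4663, 0.0472, 0.3361]
tool_rot: [-3.141, 0.0, 1.204]
contact_force: [0.5, -0.4, -4.5]
gripper_width: 0.0215
```

Call:
{"name": "step_arm", "arguments": {
  "deltas": [-0.03,0.0032,0,0,0,0,-0.03,0.0032,0,0,0,0,-0.03,0.0032,0,0,0,0,-0.03,0.0032,0,0,0,0,-0.03,0.0032,0,0,0,0,-0.03,0.0032,0,0,0,0,-0.03,0.0032,0,0,0,0,-0.03,0.0032,0,0,0,0,-0.03,0.0032,0,0,0,0,-0.03,0.0032,0,0,0,0]
}}

```text
time_s: 17.25
tool_pos: [0.3876, -0.245, 0.3362]
tool_rot: [-3.142, -0.0, 1.203]
contact_force: [1.1, -0.7, -3.5]
gripper_width: 0.0213
```

Call:
{"name": "step_arm", "arguments": {
  "deltas": [-0.03,0.0032,0,0,0,0,-0.03,0.0032,0,0,0,0,-0.025,0.003,0,0,0,0,-0.02,0.002,0,0,0,0,-0.013,0.0014,0,0,0,0,-0.008,0.001,0,0,0,0,-0.0046,0.0006,0,0,0,0,0,0,0,0,0,0,0,0,0,0,0,0]
}}

```text
time_s: 18.38
tool_pos: [0.3551, -0.3699, 0.3365]
tool_rot: [3.141, -0.0, 1.204]
contact_force: [-0.5, 0.2, -4.1]
gripper_width: 0.0215
```

```bash
python3 look.py w12 160 480 40 280
```

```text
{'time_s': np.float64(18.425), 'tool_pos': array([ 0.3551, -0.3698,  0.3365]), 'tool_rot': array([ 3.1413e+00, -2.0000e-04,  1.2041e+00]), 'gripper_width': np.float64(0.0211), 'contact_force': array([-0.7379,  0.7134, -4.1847])} k 2.5
shank [399. 415.]
tip [468. 424.]
bail in hook x,y(toolx),z: 0.0526 0.5824 -0.234
bail end [ 483. -506.]
bail end [ 480. -539.]
```

View pics/w12.png

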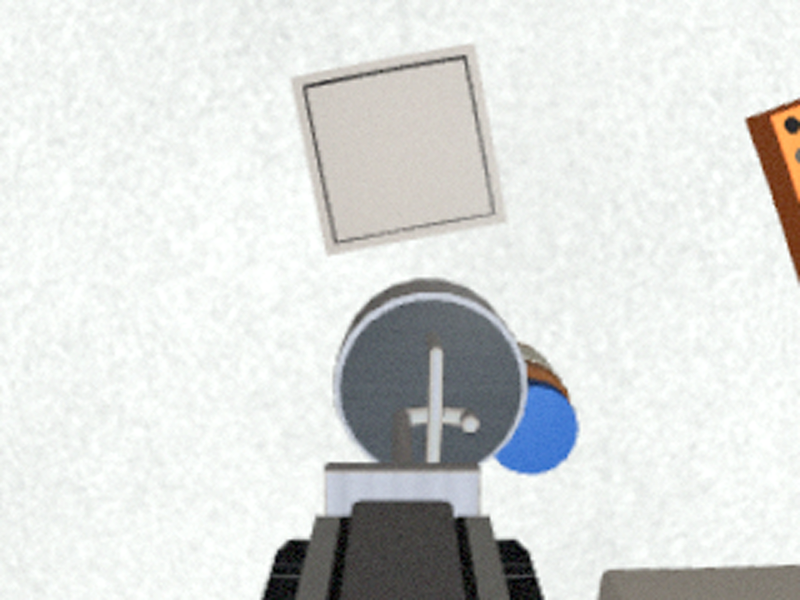

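The tray is in full view with outer corners (292,78), (475,44), (506,221) and (328,254). The canister hangs level.

```bash
python3 - <<'E'
from h import *
f,s=pickle.load(open("w12.pkl","rb"))
W=lambda u,v,z:onz(f,160+(u+.5)/2.5-.5,40+(v+.5)/2.5-.5,z,True)
P=np.array([W(*c,.025) for c in[(292,78),(475,44),(506,221),(328,254)]]);print(P.round(4),P.mean(0).round(4),np.linalg.norm(P[0]-P[1]))
c=P.mean(0);hx=np.array([np.sin(1.2035),-np.cos(1.2035),0]);t=c-.011*hx;t[2]=.3361;print(t,delta(s,t,1.2035))
E
```

```text
[[ 0.3457 -0.2197  0.025 ]
 [ 0.451  -0.2391  0.025 ]
 [ 0.4311 -0.3433  0.025 ]
 [ 0.3268 -0.3244  0.025 ]] [ 0.3887 -0.2816  0.025 ] 0.10711074470923088
[ 0.37839118 -0.27769299  0.3361    ] (array([ 0.0944, -0.0113,  0.0004]), array([ 0.0003, -0.0002,  0.0006]))
```

Call:
{"name": "step_arm", "arguments": {
  "deltas": [0.01,-0.0012,0,0,0,0,0.018,-0.0021,0,0,0,0,0.02,-0.0024,0,0,0,0,0.02,-0.0024,0,0,0,0,0.014,-0.0017,0,0,0,0,0.0084,-0.001,0,0,0,0,0.004,-0.0005,0,0,0,0,0,0,0,0,0,0,0,0,0,0,0,0]
}}

```text
time_s: 19.55
tool_pos: [0.3782, -0.2784, 0.3363]
tool_rot: [-3.142, -0.0, 1.203]
contact_force: [-0.3, -0.6, -4.5]
gripper_width: 0.0214
```

Call:
{"name": "step_arm", "arguments": {
  "deltas": [0,0,0.006,0,0,0,0,0,0.012,0,0,0,0,0,0.014,0,0,0,0,0,0.014,0,0,0,0,0,0.014,0,0,0,0,0,0.014,0,0,0,0,0,0.014,0,0,0,0,0,0.012,0,0,0,0,0,0.008,0,0,0,0,0,0,0,0,0]
}}

```text
time_s: 20.8
tool_pos: [0.3781, -0.2779, 0.228]
tool_rot: [-3.141, -0.0, 1.204]
contact_force: [-0.3, -0.0, -4.3]
gripper_width: 0.0213
```

```bash
python3 look.py w13 160 480 40 280
python3 - <<'E'
from bench import *
from h import *
s=read_state();t=np.array([.3784,-.2777,.1841]);print(delta(s,t,1.2035))
f=grab_frame("scene");cv2.imwrite("pics/s13.png",cv2.resize(f["pixels"][100:260,200:400,::-1],None,fx=4,fy=4,interpolation=cv2.INTER_CUBIC)[:600])
E
```

```text
{'time_s': np.float64(20.85), 'tool_pos': array([ 0.3783, -0.2781,  0.2285]), 'tool_rot': array([ 3.1415e+00, -1.0000e-04,  1.2035e+00]), 'gripper_width': np.float64(0.0214), 'contact_force': array([ 0.3209, -0.2151, -3.6879])} k 2.5
shank [400. 416.]
tip [469. 424.]
bail in hook x,y(toolx),z: 0.0637 0.4885 -0.1259
bail end [ 532. -540.]
bail end [ 526. -580.]
(array([ 0.0004, -0.    ,  0.0444]), array([ 0.0001, -0.0001,  0.    ]))
```

View pics/w13.png

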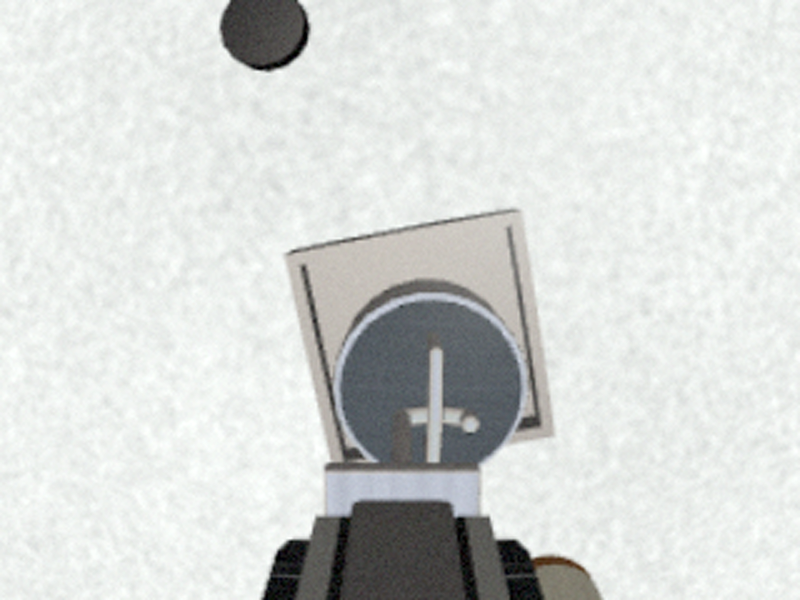

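View pics/s13.png

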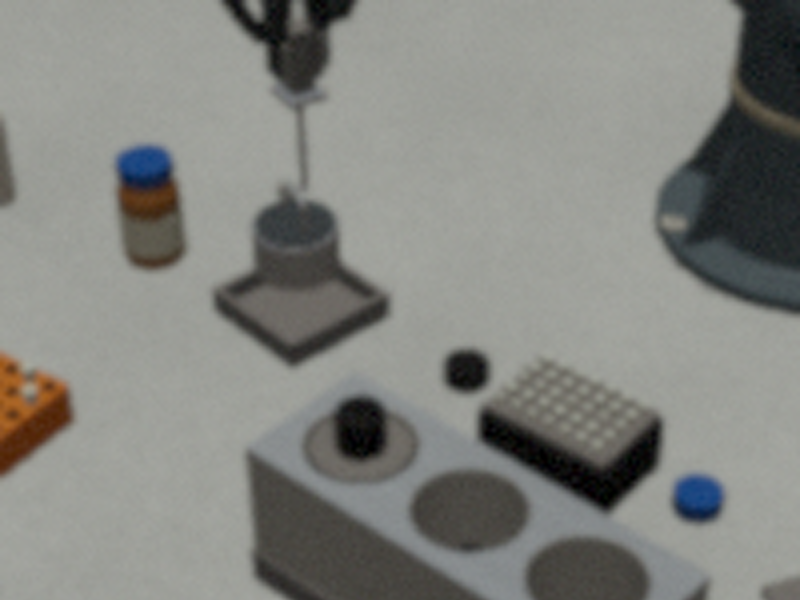

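The canister is centred over the tray, about 25 mm above its rim. I'll lower it slowly.

Call:
{"name": "step_arm", "arguments": {
  "deltas": [0,0,0.008,0,0,0,0,0,0.01,0,0,0,0,0,0.008,0,0,0,0,0,0.006,0,0,0,0,0,0.004,0,0,0,0,0,0.003,0,0,0,0,0,0.002,0,0,0,0,0,0.002,0,0,0,0,0,0.002,0,0,0,0,0,0,0,0,0]
}}

```text
time_s: 22.15
tool_pos: [0.3784, -0.2781, 0.1835]
tool_rot: [3.141, -0.0, 1.204]
contact_force: [-0.2, -0.5, -1.8]
gripper_width: 0.0213
```

Call:
{"name": "step_arm", "arguments": {
  "deltas": [0,0,0.001,0,0,0,0,0,0.001,0,0,0,0,0,0.001,0,0,0,0,0,0.001,0,0,0,0,0,0,0,0,0]
}}

```text
time_s: 22.78
tool_pos: [0.3783, -0.278, 0.1793]
tool_rot: [3.142, -0.0, 1.204]
contact_force: [0.5, 0.1, 0.1]
gripper_width: 0.0212
```

```bash
python3 look.py w14 160 480 40 280
```

```text
{'time_s': np.float64(22.825), 'tool_pos': array([ 0.3783, -0.278 ,  0.1793]), 'tool_rot': array([ 3.1415e+00, -2.0000e-04,  1.2035e+00]), 'gripper_width': np.float64(0.0214), 'contact_force': array([ 0.0548,  0.2439, -1.3331])} k 2.5
shank [399. 415.]
tip [468. 424.]
bail in hook x,y(toolx),z: 0.0637 0.4885 -0.0768
bail end [ 545. -605.]
bail end [ 537. -642.]
```

View pics/w14.png

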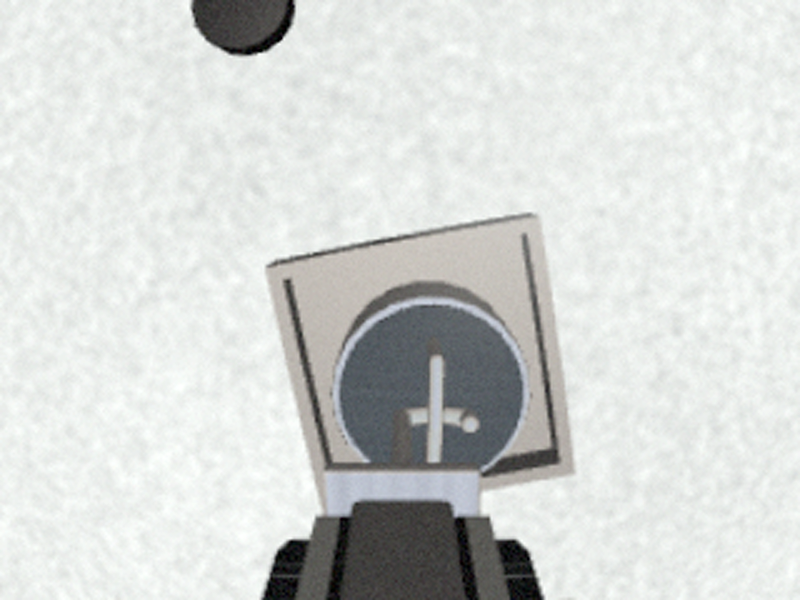

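The load is off and the canister stands inside the tray walls. I'll drop the hook to mid-window, check, then back out along hook −x.

Call:
{"name": "step_arm", "arguments": {
  "deltas": [0,0,0.004,0,0,0,0,0,0.004,0,0,0,0,0,0.003,0,0,0,0,0,0.0015,0,0,0,0,0,0,0,0,0]
}}

```text
time_s: 23.45
tool_pos: [0.3782, -0.278, 0.1668]
tool_rot: [-3.142, -0.0, 1.204]
contact_force: [0.5, -0.1, -1.2]
gripper_width: 0.0216
```

```bash
python3 look.py w15 240 400 130 250
```

```text
{'time_s': np.float64(23.5), 'tool_pos': array([ 0.3783, -0.2781,  0.1669]), 'tool_rot': array([ 3.1414e+00, -1.0000e-04,  1.2035e+00]), 'gripper_width': np.float64(0.0212), 'contact_force': array([-0.8048,  0.0889, -0.7974])} k 5.0
shank [399. 381.]
tip [537. 398.]
bail in hook x,y(toolx),z: 0.0636 0.4885 -0.0644
bail end [  697. -1696.]
bail end [  681. -1768.]
```

View pics/w15.png

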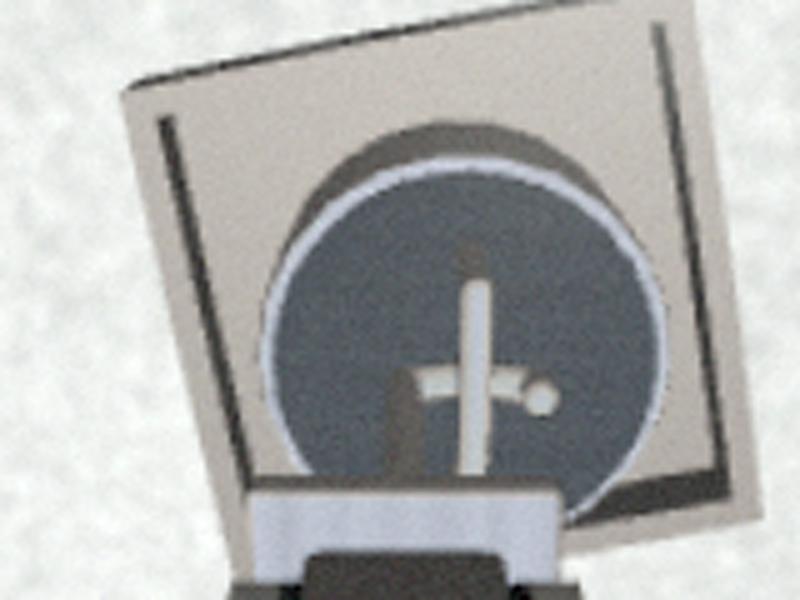

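The geometry matches the entry view. I'll back out 36 mm in steps.

Call:
{"name": "step_arm", "arguments": {
  "deltas": [0,-0.004,0,0,0,0,0,-0.006,0,0,0,0,0,-0.006,0,0,0,0,0,-0.006,0,0,0,0,0,-0.006,0,0,0,0,0,-0.006,0,0,0,0,0,-0.002,0,0,0,0,0,0,0,0,0,0]
}}

```text
time_s: 24.5
tool_pos: [0.3447, -0.2652, 0.1669]
tool_rot: [3.141, -0.0, 1.203]
contact_force: [1.2, -0.5, -0.7]
gripper_width: 0.0213
```

```bash
python3 look.py w16 240 440 110 260
```

```text
{'time_s': np.float64(24.55), 'tool_pos': array([ 0.3448, -0.2652,  0.1669]), 'tool_rot': array([ 3.1413e+00, -1.0000e-04,  1.2035e+00]), 'gripper_width': np.float64(0.0214), 'contact_force': array([-1.0724,  0.4258, -0.6989])} k 4.0
shank [319. 384.]
tip [430. 398.]
bail in hook x,y(toolx),z: 0.0995 0.4885 -0.0644
bail end [  688. -1257.]
bail end [  669. -1317.]
```

View pics/w16.png

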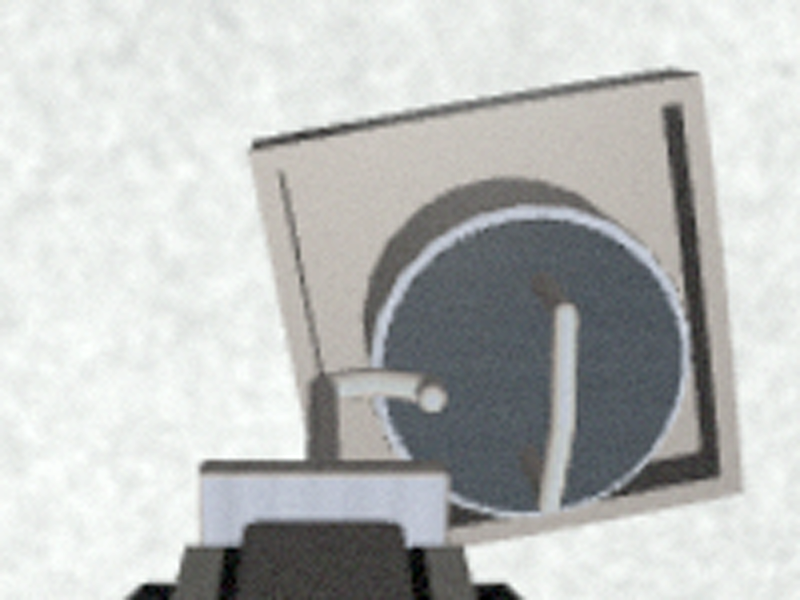

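The hook is clear and the canister stands upright in the tray. I'll raise the hook and return it to the sheath.

Call:
{"name": "step_arm", "arguments": {
  "deltas": [0,0,-0.015,0,0,0,0,0,-0.025,0,0,0,0,0,-0.025,0,0,0,0,0,-0.025,0,0,0,0,0,-0.025,0,0,0,0.015,-0.0037,0,0,0,0,0.03,-0.0075,0,0,0,0,0.04,-0.0099,0,0,0,0,0.04,-0.0099,0,0,0,0,0.04,-0.0099,0,0,0,0]
}}

```text
time_s: 25.8
tool_pos: [0.3653, -0.0946, 0.281]
tool_rot: [-3.141, -0.0, 1.203]
contact_force: [1.2, 0.2, -1.2]
gripper_width: 0.0213
```

Call:
{"name": "step_arm", "arguments": {
  "deltas": [0.04,-0.0099,0,0,0,0,0.04,-0.0099,0,0,0,0,0.04,-0.0099,0,0,0,0,0.04,-0.0099,0,0,0,0,0.04,-0.0099,0,0,0,0,0.04,-0.0099,0,0,0,0,0.03,-0.0075,0,0,0,0,0.015,-0.0037,0,0,0,0,0,0,0,0,0,0.111,0,0,0,0,0,0.111]
}}

```text
time_s: 27.05
tool_pos: [0.4018, 0.1948, 0.2813]
tool_rot: [-3.141, 0.001, 0.978]
contact_force: [0.2, 0.6, -1.0]
gripper_width: 0.0214
```

```bash
python3 - <<'E'
from bench import *
from h import *
s=read_state();print(s["time_s"],s["tool_pos"],delta(s,[.4108,.2641,.27],.981))
E
```

```text
27.05 [0.4017542  0.19478455 0.28132513] (array([ 0.0626, -0.0312,  0.0113]), array([-0.0003,  0.0007, -0.0029]))
```

Call:
{"name": "step_arm", "arguments": {
  "deltas": [0.016,-0.008,0,0,0,0,0.02,-0.01,0,0,0,0,0.016,-0.008,0,0,0,0,0.0106,-0.0052,0,0,0,0,0,0,0,0,0,0,0,0,0,0,0,0]
}}

```text
time_s: 27.8
tool_pos: [0.411, 0.2639, 0.2819]
tool_rot: [3.141, 0.0, 0.982]
contact_force: [-0.6, 0.6, -1.0]
gripper_width: 0.0212
```

```bash
python3 look.py w17 220 420 130 280; python3 - <<'E'
from bench import *
from h import *
a=[]
for i in range(4):
    s=read_state();a.append(np.r_[s["tool_pos"],s["tool_rot"][2]]);grab_frame("wrist")
print(np.mean(a,0).round(4));print(delta(s,[.4108,.2641,.27],.981))
E
```

```text
{'time_s': np.float64(27.85), 'tool_pos': array([0.411 , 0.2638, 0.282 ]), 'tool_rot': array([ 3.1414e+00, -1.0000e-04,  9.8130e-01]), 'gripper_width': np.float64(0.0212), 'contact_force': array([ 0.4776, -0.1273, -0.6114])} k 4.0
shank [401. 305.]
tip [511. 319.]
bail in hook x,y(toolx),z: 0.2285 0.0219 -0.1794
bail end [1130.  208.]
bail end [1121.   73.]
[0.4111 0.2638 0.2821 0.9811]
(array([ 0.    , -0.0004,  0.0121]), array([ 0.0003, -0.0004,  0.    ]))
```

View pics/w17.png

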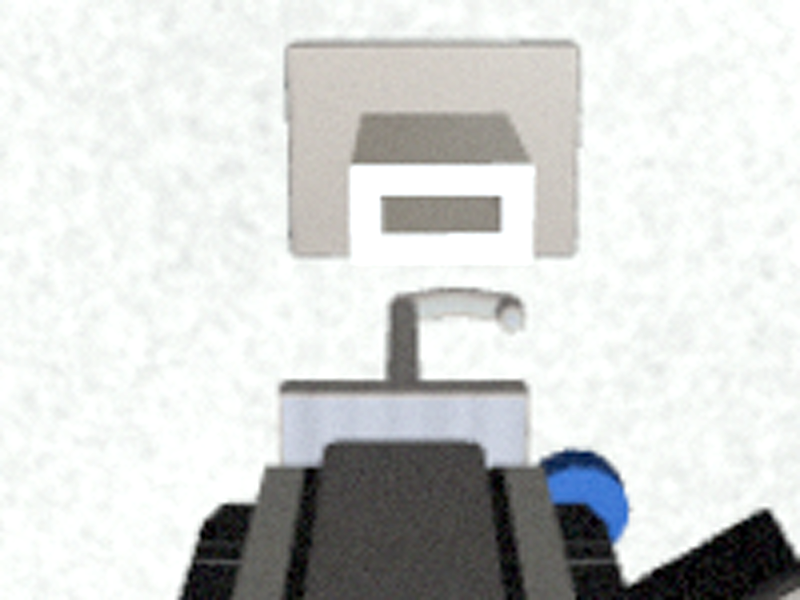

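The slot is at (381–501, 196–232) and the hook at (390–522, 290–330). I'll measure the slot centre against where the hook needs to be.

```bash
python3 - <<'E'
from h import *
f,s=pickle.load(open("w17.pkl","rb"))
W=lambda u,v,z:onz(f,220+(u+.5)/4-.5,130+(v+.5)/4-.5,z,True)
c=np.mean([W(*q,.1) for q in[(381,196),(501,196),(501,232),(381,232)]],0)
R=Ro.from_euler("xyz",s["tool_rot"]).as_matrix()
d=c-s["tool_pos"];print(c.round(4),"slot centre rel hook: x",(d@R[:,1]).round(4),"(want .011) y",(d@R[:,0]).round(4))
a,b=W(381,196,.1),W(501,196,.1);e=b-a;print(np.arctan2(e[1],e[0]),s["tool_rot"][2]-np.pi/2,np.linalg.norm(e))
E
```

```text
[0.4196 0.2582 0.1   ] slot centre rel hook: x 0.0103 (want .011) y 0.0001
-0.5883881026697984 -0.5894506662161216 0.03217493309052104
```

It's within 0.7 mm. Next I'll descend into the slot.

Call:
{"name": "step_arm", "arguments": {
  "deltas": [0,-0.0005,0.02,0,0,0,0,0,0.025,0,0,0,0,0,0.018,0,0,0,0,0,0.008,0,0,0,0,0,0.008,0,0,0,0,0,0.008,0,0,0,0,0,0,0,0,0]
}}

```text
time_s: 28.92
tool_pos: [0.4105, 0.2644, 0.1946]
tool_rot: [-3.141, 0.0, 0.981]
contact_force: [0.2, -0.5, -0.9]
gripper_width: 0.0212
```

```bash
python3 look.py w18 220 420 130 280
```

```text
{'time_s': np.float64(28.975), 'tool_pos': array([0.4106, 0.2645, 0.195 ]), 'tool_rot': array([ 3.1415e+00, -1.0000e-04,  9.8150e-01]), 'gripper_width': np.float64(0.0217), 'contact_force': array([ 0.5082,  0.4781, -1.7469])} k 4.0
shank [401. 305.]
tip [511. 318.]
bail in hook x,y(toolx),z: 0.2292 0.0214 -0.0924
bail end [1295.  288.]
bail end [1295.  124.]
```

View pics/w18.png

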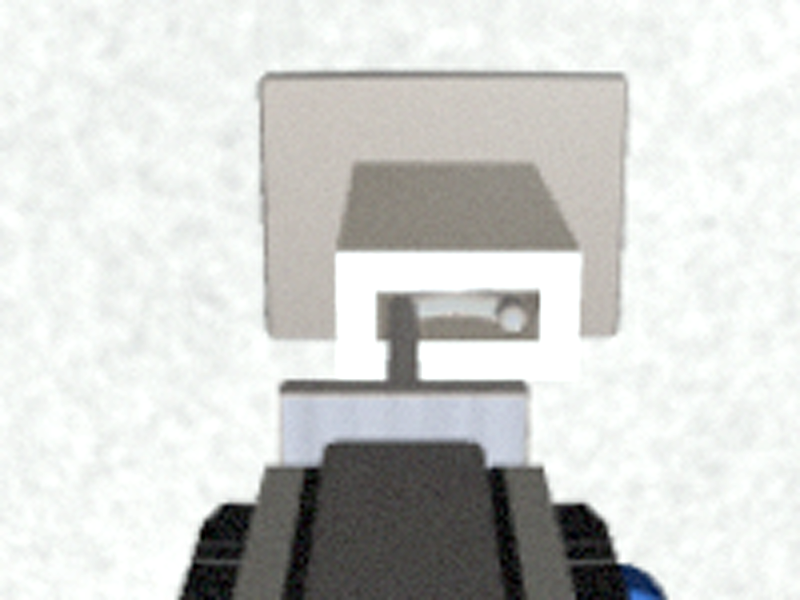

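The hook tip is inside the slot without touching. I'll lower it to the rim.

Call:
{"name": "step_arm", "arguments": {
  "deltas": [0,0,0.015,0,0,0,0,0,0.015,0,0,0,0,0,0.015,0,0,0,0,0,0.015,0,0,0,0,0,0.01,0,0,0,0,0,0.005,0,0,0,0,0,0.002,0,0,0,0,0,0,0,0,0]
}}

```text
time_s: 29.98
tool_pos: [0.4108, 0.2647, 0.1181]
tool_rot: [3.141, -0.001, 0.982]
contact_force: [-0.3, -0.3, -0.7]
gripper_width: 0.0214
```

Call:
{"name": "step_arm", "arguments": {
  "deltas": [0,0,0.001,0,0,0,0,0,0.0005,0,0,0,0,0,0,0,0,0]
}}

```text
time_s: 30.35
tool_pos: [0.4108, 0.2647, 0.1168]
tool_rot: [3.141, -0.001, 0.981]
contact_force: [-1.4, 0.1, 4.3]
gripper_width: 0.0216
```

It's in contact with the rim. I'll release, look, then rise.

Call:
{"name": "step_arm", "arguments": {
  "deltas": [0,0,0,0,0,0,0,0,0,0,0,0,0,0,0,0,0,0,0,0,0,0,0,0,0,0,0,0,0,0,0,0,0,0,0,0],
  "grip": 1
}}

```text
time_s: 31.1
tool_pos: [0.4106, 0.2645, 0.1164]
tool_rot: [3.142, -0.0, 0.981]
contact_force: [0.4, 0.6, 0.4]
gripper_width: 0.085
```

Call:
{"name": "step_arm", "arguments": {
  "deltas": [0,0,-0.01,0,0,0,0,0,-0.02,0,0,0,0,0,-0.025,0,0,0,0,0,-0.025,0,0,0,-0.01,0,-0.025,0,0,0,-0.03,0,-0.02,0,0,0,-0.03,0,-0.02,0,0,0,-0.015,0,0,0,0,0,0,0,0,0,0,0]
}}

```text
time_s: 32.22
tool_pos: [0.3632, 0.1935, 0.2615]
tool_rot: [3.141, -0.001, 0.981]
contact_force: [0.6, 0.9, -1.2]
gripper_width: 0.0855
```

```bash
python3 look.py w19 220 420 60 210; python3 - <<'E'
from bench import *
from h import *
for n in("top","scene"):
    f=grab_frame(n);cv2.imwrite(f"pics/{n}9.png",cv2.convertScaleAbs(f["pixels"][:,:,::-1],alpha=1.2))
f=grab_frame("scene");pickle.dump(f,open("s9.pkl","wb"))
p=f["pixels"][:,:,::-1]
a=cv2.resize(p[140:260,220:320],None,fx=4,fy=4,interpolation=cv2.INTER_CUBIC);b=cv2.resize(p[190:310,370:470],None,fx=4,fy=4,interpolation=cv2.INTER_CUBIC)
cv2.imwrite("pics/s9c.png",cv2.convertScaleAbs(np.hstack([a,b]),alpha=1.4))
E
```

```text
{'time_s': np.float64(32.275), 'tool_pos': array([0.3634, 0.1939, 0.2611]), 'tool_rot': array([ 3.1416e+00, -2.0000e-04,  9.8110e-01]), 'gripper_width': np.float64(0.0854), 'contact_force': array([-0.3004,  0.0945, -0.4282])} k 4.0
shank [400. 583.]
tip [510. 596.]
bail in hook x,y(toolx),z: 0.2291 0.1065 -0.1585
bail end [1192.  226.]
bail end [1172.   79.]
```

View pics/w19.png

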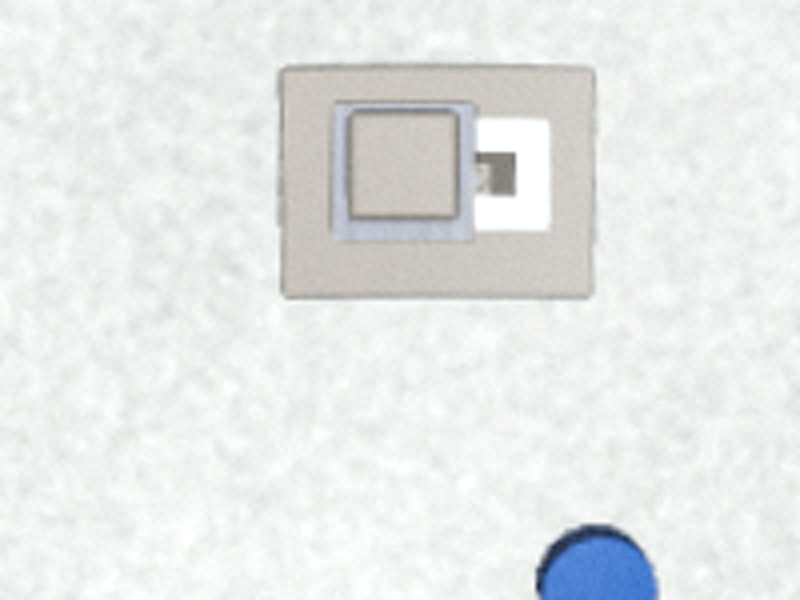

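View pics/s9c.png

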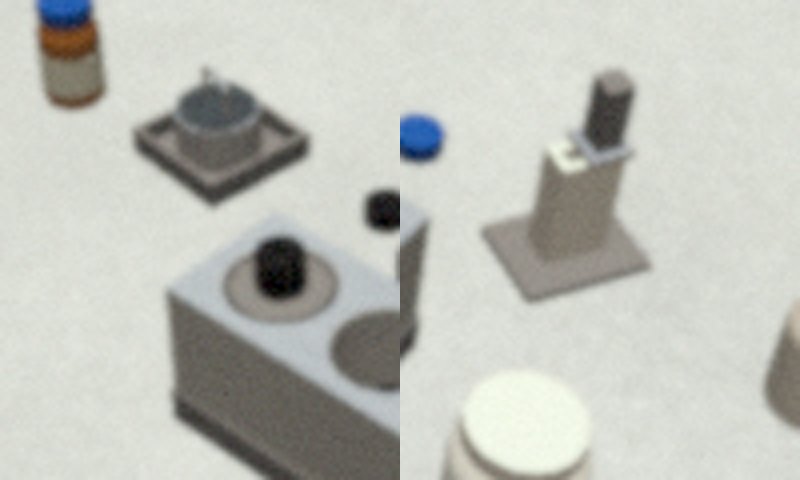

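View pics/top9.png

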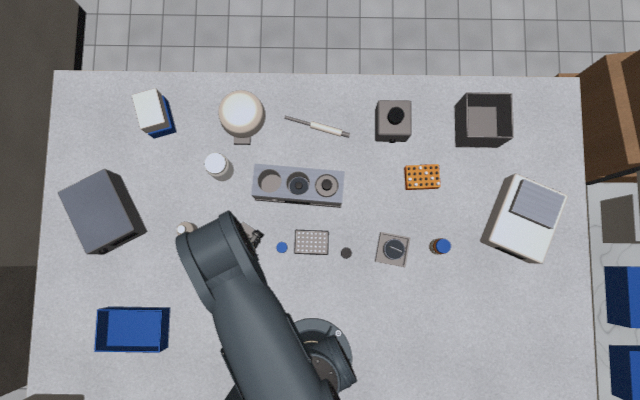

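The wrist view shows the handle and flange back over the slot, and the canister is upright in the tray. As a last check I'll compare the hook's pixels and depth with the first scene frame.

```bash
python3 - <<'E'
from h import *
a=pickle.load(open("f0.pkl","rb"))["scene"];b=pickle.load(open("s9.pkl","rb"))
sl=(slice(200,265),slice(385,440))
def hp(f):
    g=f["pixels"][sl].mean(2);m=(g<75);n,l,st,c=cv2.connectedComponentsWithStats(m[:35].astype(np.uint8));i=1+st[1:,4].argmax();d=f["depth"][sl][:35]
    return st[i],c[i].round(2),np.median(d[(l==i)&(d>0)])
print(hp(a),hp(b))
D=np.abs(a["pixels"].astype(int)-b["pixels"]).max(2)[130:310,210:520];n,l,st,c=cv2.connectedComponentsWithStats((cv2.blur(D.astype(np.float32),(3,3))>25).astype(np.uint8))
for i in range(1,n):
    if st[i,4]>15: print(c[i].round(0)+[210,130],st[i,4])
f,s=pickle.load(open("w19.pkl","rb"))
W=lambda u,v,z:onz(f,220+(u+.5)/4-.5,60+(v+.5)/4-.5,z,True)
for cs,z in[([(350,110),(458,110),(458,217),(350,217)],.162),([(331,102),(475,102),(475,240),(331,240)],.106)]:
    P=np.array([W(*q,z) for q in cs]);print(P.mean(0).round(4),np.linalg.norm(P[1]-P[0]).round(4))
E
```

```text
(array([ 31,  11,  12,  16, 129], dtype=int32), array([36.29, 19.02]), np.float32(1.1890128)) (array([ 31,  11,  12,  17, 127], dtype=int32), array([36.28, 19.06]), np.float32(1.1887689))
[377. 131.] 26
[436. 139.] 314
[269. 162.] 55
[275. 175.] 231
[0.4112 0.2642 0.162 ] 0.0206
[0.411  0.2644 0.106 ] 0.0339
```

```bash
python3 -c "
from bench import *
print(sign_off(), read_state()['time_s'])"
```

```text
the job is handed in; nothing more can be done
the job is handed in; nothing more can be done
```

The canister with the bail now stands upright in the transport tray, and the hook is back in its sheath. I handed the job in shortly after 32 s on the robot clock, against the 72 s limit.

I took the hook from its sheath and passed it under the bail in the left bore. I then drew the canister straight up, with about 2.5 N coming onto the hook, and carried it around the stopper to the tray. It was lowered until that load came off, and the hook was then dropped and backed out of the bail. Only the hook touched the canister.

The last checks:
- **Hook:** in the scene camera its handle is within 0.1 pixel and 0.3 mm of depth of where it started. The contact force rose to about 4 N as the flange met the rim, and the wrist view puts the handle within 1 mm of its first position.
- **Canister:** both overview pictures show it upright inside the tray walls, with the hook clear of the bail.
- **Bystanders:** comparing the work area before and after in the scene camera, the only changes were at the tray and the robot itself.

No check failed. My first top and scene estimates of the tray, sheath and block disagreed by about 5 mm, so I took the working positions from close wrist-camera views instead.

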